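# Put the washed pacifier in the bedside drawer and turn its tag

## Robot

A 6-joint arm with a two-finger parallel gripper is mounted at the origin on the work surface. World frame = base frame: x ahead of the robot, y to its left, z up, the work surface at z = 0. Lengths are in mm, angles in degrees, forces in N, time in s.
With the tool pointing down it reaches from about 300 to 850 mm from the base axis. Payload 4.2 kg.
Tool frame: the origin (TCP) lies on the centre line of the jaws, within the pads' length; the fingertips stand 11 mm ahead of it and the grasp point (between the pads) lies 8 mm behind it; z points along the fingers, y is the line along which they close (so a half turn about z gives the same grasp; the last joint's range is limited). The gripper opens to 91 mm and grips with 3 to 60 N. Pads are 32 mm wide; open, the fingers measure 118 mm over their backs; the gripper's body (76 mm by 178 mm) begins 60 mm behind the grasp point.
Start: joints at [73.339, 18.312, 89.639, -0, 72.044, -1.146], TCP at [153.815, 554.06, 224.976] pointing down, gripper open.
Joint ranges: [-177.97, 177.97], [-48.28, 115.42], [12.27, 149.76], [-77.06, 257.06], [2.81, 150.46], [-146.56, 146.56]. Speed limits (degrees/s): [147.25, 147.25, 180, 180, 180, 180].

## Interface

Orientations are given as [roll, pitch, yaw] about the fixed x, y, z axes, in that order (R = Rz(yaw) Ry(pitch) Rx(roll)).
In Python, from workcell import env, grab_frame, camera_model, models gives the robot as it stands.
- The arm moves only by the shell command python3 -m crank 'ROWS' [FORCE]. ROWS is text: rows parted by semicolons, each of 7 numbers parted by spaces: the closure, from -1 (fully open) to 1 (shut), so that 0 is half open, then the shift along the tool's x, y, z in mm, then the turn, a rotation vector about the tool's x, y, z in degrees. A call has 1 to 10 rows; each row shifts and turns the commanded pose from where the row before left it, along the tool's axes as they then stand; what a row does not reach is not made up. A row lasts 1/8 s, in which the tool goes at most 62.5 mm and 10.7 degrees, less where a joint would pass 70% of its speed; a pose out of reach is approached as far as the arm can. A call is refused whole if a number of a shift passes 62.5 or a number of a turn 10.7, either way. A call with a gripper value outside its range is refused whole. The fingers move at their own pace and stop on an object; FORCE is the grip in N (left out, the last holds). Time passes only in rows, so rows that do not move let the fingers close. It gives the time, the measured TCP pose, the force, the opening and the grip force at its end, in the units of the state.
- env.state(): the state, without advancing time (a new reading comes with each control period).
- grab_frame(name): name is "side" or "top"; returns the picture (480x640x3 uint8, blue, green, red); there is no depth.
- camera_model(name): a dict with "K" (3x3 intrinsics, pixels), "R" (3x3) and "t" (3): a world point X has camera coordinates R X + t. Camera axes: x right, y down, z forward; pixel columns grow to the right and rows downward; lengths in mm; the calibration is good to about 2 mm. A picture is of the moment at which its call begins. camera_model takes no time and is no camera call.
- env.job_done(): hands the job in; it is judged then, once.
Trained networks look in the newest picture that a camera, given by its name, has taken for a name from the list of things; names that differ only in an ending like _2 or _b are one class to them, and where a whole thing is asked for, a point or a joint stands for the part that bears it (a point fixed in the world has none). Each returns a list of dicts, best first, with "p" (0 to 1); they miss things now and then, are a little off and sometimes report something else, mostly with a low value. They report only what shows in the picture. A call takes as long as a camera call. They do not tell look-alikes from the thing itself.
- models.search_frame(name, camera): "point" ([x, y, z] in mm, in world coordinates, good to about 4 mm: the middle of the surface that is visible of it).
The state is a dict: "time_s": time; "qpos": joint angles; "qvel": joint speeds; "effort": joint torques, N m; "ee_pos": TCP position; "ee_rot": TCP orientation; "force": force on the tool from outside, world axes, zero at the start; "torque": the same for the moment, N m; "gripper_width": finger opening in mm; "gripper_force": force on a finger pad.
Only numpy, scipy, OpenCV 4.12 (cv2) and the standard library are available. Lean on these libraries where they do the work, as an engineer would, in place of code of your own. Each camera call takes 0.05 s, during which the arm holds its last target. There are 200 camera calls.

## Task

The pacifier is washed and can air overnight: pull the small drawer by its handle until it is almost fully out, and stand the pacifier on the drawer's floor with its teat up. Once it stands there, spin the two-sided tag on its stand half a turn, so that the face with the raised ring looks away from the robot, into the room, with the tag in line with its foot. Leave the drawer open and all the other things where they are.

Things in the scene. Friction and masses are not known exactly. Their poses are not given: they have to be found in the camera images.
- unit: Fixed brown wooden drawer unit, 200 x 200 mm, 85 mm high, one drawer with a white front and a steel bar handle, facing the robot. Origin: centre of its underside, on the table; its -x axis points out of the front, the way the drawer opens; z up.
- drawer (a joint): Slide of the drawer in m: 0 shut, 0.13 at its outer stop; grows as it is pulled along the unit's -x. Starts a little open. Stays where it is left; about 2 N moves it.
- drawer_handle (a point): Middle of the handle's bar: a round steel bar 12 mm thick and 100 mm long, level, along the unit's y, its axis 40 mm in front of the drawer's front and 49 mm above the table (36 mm below the unit's top), on a leg at each end. Moves with the drawer; axes as the unit's.
- drawer_bay (a point): Point on the drawer's inner floor (14 mm above the table), on its middle line, 50 mm behind the inner face of the front wall and 107 mm behind the handle's bar. Inside, the drawer is 168 mm wide (y) and 170 mm long; its side rims are 64 mm and the top of its front panel 82 mm above the table. Moves with the drawer; axes as the unit's. With the drawer out by q, the floor from 50 mm in front of this point to q - 55 mm behind it lies clear of the unit's top.
- pacifier: Teal one-piece pacifier, rigid, 25 g, 40 mm tall, standing on the table on its round knob (28 mm across, 0 to 9 mm high); round shield 40 mm across at 9 to 15 mm; teat above, 18 mm across at 30 mm height. Origin: centre of the knob's underside; z along the teat, up.
- tag_stand: Fixed wooden foot of the tag, 60 (x) x 110 (y) mm, 20 mm high. Origin: centre of its underside, under the tag's pivot; -x roughly towards the robot, +x away from it into the room, z up.
- tag (a joint): Turn of the tag about the upright pivot in rad, from -6.5 to 6.5 (it may be turned either way), counted anticlockwise from above. At 0 (or a full turn either way) the ring face looks along the stand's +x, away from the robot, and the tag is in line with the foot's long side; about half a turn from that, at the start, the plain face looks away. Friction 0.03 N m keeps it where it is left.
- tag_top (a point): Middle of the tag's upper edge, on the pivot axis, 110 mm above the table. The tag is an upright square wooden board 80 x 80 mm, 10 mm thick, its lower edge 30 mm above the table. Turns with the tag: x is the normal of the ring face, out of it; y along the board; z up.
- tag_ring (a point): Centre of the raised dark wooden ring (42 mm across, standing 4 mm out) on one face of the tag, 50 mm below its upper edge and 9 mm out from the pivot axis; the other face is plain. Axes as tag_top.
- jar: Bystander: sealed glass baby food jar, 60 mm across, 85 mm high; origin under its centre.
- hedgehog: Bystander: wooden hedgehog figure, about 80 mm long, 52 mm wide, 65 mm high; origin under its centre.
- teether: Bystander: flat wooden teething ring lying on the table, 70 mm across, 12 mm thick; origin under its centre.
- monitor: Bystander: white baby monitor standing on the rear half of the drawer unit's top, 40 x 75 mm, 55 mm high; origin under its centre.
There are look-alikes about, which are no part of the job. There is more than one size of the pacifier; the one meant has the size given above. Of the things that look like the tag_stand, the larger one is meant.

How it is judged:
By the outcome, as a careful person would: the job done as asked, in the order asked, and still so for the second after the job is handed in, with the robot touching nothing.
It also fails if it takes over 72 s, if anything falls off the work surface, if the arm or the gripper's body presses on something with over 40 N, if the wrist force passes 120 N, or if a joint passes its speed limit or range.

## Working session

There is one attempt and no reset: what is moved stays moved. The work goes in short steps, Python scripts to look and compute and a shell command to move; the robot and the scene stay as the last step left them, time stands still between calls to the robot, and variables do not carry over. Pictures are saved under pics/ and viewed, at most 10 in all, crops included, and the job is handed in when it is done.

```bash
mkdir -p pics
cat > h.py <<'E'
import numpy as np, cv2
from workcell import env, grab_frame, camera_model, models
def proj(c,X):
    m=camera_model(c); K,R,t=map(np.array,(m["K"],m["R"],m["t"])); p=K@(R@np.array(X,float)+t.ravel()); return p[:2]/p[2]
def ray(c,uv,z):
    m=camera_model(c); K,R,t=map(np.array,(m["K"],m["R"],m["t"])); t=t.ravel()
    o=-R.T@t; d=R.T@np.linalg.inv(K)@np.array([uv[0],uv[1],1.]); return o+d*(z-o[2])/d[2]
def tri(a,b):
    A=[];B=[]
    for c,uv in (("side",a),("top",b)):
        m=camera_model(c); K,R,t=map(np.array,(m["K"],m["R"],m["t"])); P=K@np.c_[R,t.ravel()]
        for i in (0,1): r=uv[i]*P[2]-P[i]; A.append(r[:3]);B.append(-r[3])
    return np.linalg.lstsq(np.array(A),np.array(B),rcond=None)[0]
E
python3 - <<'E'
from h import *
for c in("side","top"):
    cv2.imwrite(f"pics/{c}0.png",grab_frame(c))
    m=camera_model(c);print(c,"pos",(-np.array(m["R"]).T@np.array(m["t"]).ravel()).round())
    for n in ["unit","drawer_handle","drawer_bay","pacifier","tag_stand","tag_top","tag_ring","jar","hedgehog","teether","monitor"]:
        print(c,n,[(np.round(d["point"]).tolist(),round(d["p"],2),proj(c,d["point"]).round().tolist()) for d in models.search_frame(n,c)])
print(env.state())
E
```

```text
side pos [346. 794. 710.]
side unit [([686.0, 63.0, 85.0], 0.87, [257.0, 270.0]), ([594.0, -0.0, 57.0], 0.63, [308.0, 269.0])]
side drawer_handle [([594.0, -2.0, 55.0], 0.62, [308.0, 269.0]), ([760.0, 41.0, 134.0], 0.39, [226.0, 239.0])]
side drawer_bay [([587.0, 1.0, 54.0], 0.96, [310.0, 271.0])]
side pacifier [([464.0, 400.0, 22.0], 0.84, [315.0, 458.0]), ([475.0, -309.0, 82.0], 0.75, [385.0, 199.0]), ([505.0, 293.0, 17.0], 0.74, [309.0, 397.0]), ([430.0, 269.0, 10.0], 0.74, [354.0, 398.0])]
side tag_stand [([457.0, -447.0, 17.0], 0.83, [397.0, 197.0]), ([471.0, -308.0, 21.0], 0.63, [384.0, 219.0])]
side tag_top [([475.0, -311.0, 82.0], 0.5, [385.0, 199.0]), ([590.0, -1.0, 57.0], 0.42, [309.0, 269.0]), ([460.0, -446.0, 57.0], 0.39, [397.0, 185.0])]
side tag_ring [([759.0, 43.0, 133.0], 0.71, [227.0, 240.0]), ([476.0, -311.0, 78.0], 0.55, [384.0, 200.0])]
side jar [([650.0, 314.0, 59.0], 0.83, [224.0, 373.0]), ([686.0, 62.0, 87.0], 0.19, [257.0, 268.0])]
side hedgehog [([650.0, -316.0, 46.0], 0.87, [321.0, 201.0])]
side teether [([318.0, 299.0, 13.0], 0.84, [417.0, 427.0]), ([687.0,
[... 1080 characters left out ...]
, 0.15, [187.0, 328.0])]
{'time_s': 1.2, 'qpos': array([ 7.33397524e+01,  1.83103989e+01,  8.96411679e+01,  9.27419897e-04,
        7.20441138e+01, -1.14280895e+00]), 'qvel': array([ 0.02503846, -0.03648545, -0.09874746,  0.06015699, -0.0093766 ,
        0.0125572 ]), 'effort': array([ 1.60448410e-03, -4.12359023e+01, -2.32235277e+01,  7.26507814e-02,
        3.75682558e-02,  3.34243907e-05]), 'ee_pos': array([153.79357971, 554.04550538, 224.9762707 ]), 'ee_rot': array([ 1.79995664e+02, -7.95947157e-04,  1.64482276e+02]), 'force': array([-0.58678932, -0.44663867, -0.28316242]), 'torque': array([-0.03521891, -0.03319062,  0.03163422]), 'gripper_force': 0.0, 'gripper_width': 91.38856178911273}
```

View pics/side0.png

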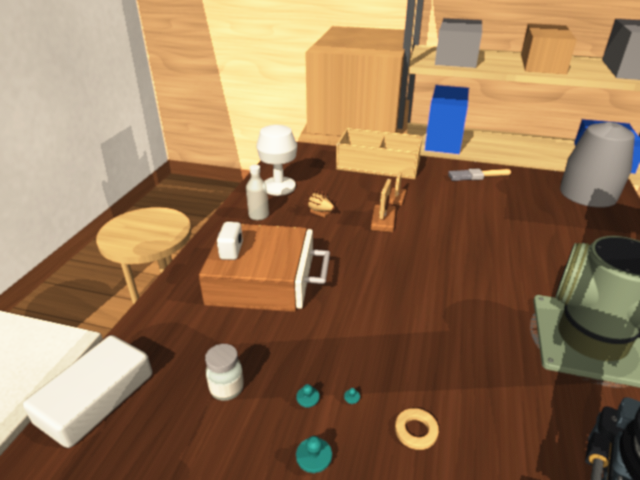

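View pics/top0.png

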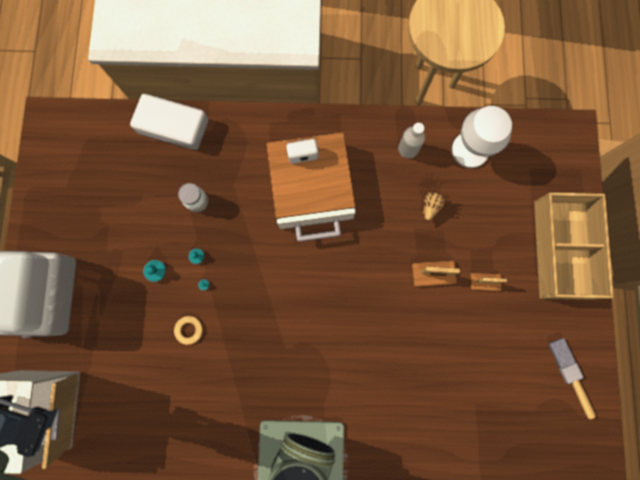

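The top view shows the middle-sized teal pacifier at (197,256), the larger tag stand at (435,273) with the tag slightly turned, and the unit at (312,180) with its handle at (318,235). I'll zoom in to get exact points.

Run:
```python
from h import *
t=cv2.imread("pics/top0.png");s=cv2.imread("pics/side0.png")
def cr(im,x,y,w,h,f): return cv2.resize(im[y:y+h,x:x+w],None,fx=f,fy=f,interpolation=cv2.INTER_CUBIC)
a=np.hstack([cr(t,260,125,100,120,4),cr(t,400,250,100,60,4)[:, :].copy() if 0 else np.vstack([cr(t,400,255,100,40,4),cr(t,140,240,100,80,4)])])
cv2.imwrite("pics/topc.png",a)
b=np.hstack([cr(s,190,215,150,100,2.6).copy(),cr(s,290,370,80,53,4.9057)[:260,:392]]) 
c=np.hstack([cr(s,365,165,60,75,4)])
print(b.shape,c.shape)
b2=np.zeros((300,b.shape[1],3),np.uint8);b2[:,:240]=c
cv2.imwrite("pics/sidec.png",np.vstack([b,b2]))
```

```text
(260, 782, 3) (300, 240, 3)
```

View pics/topc.png

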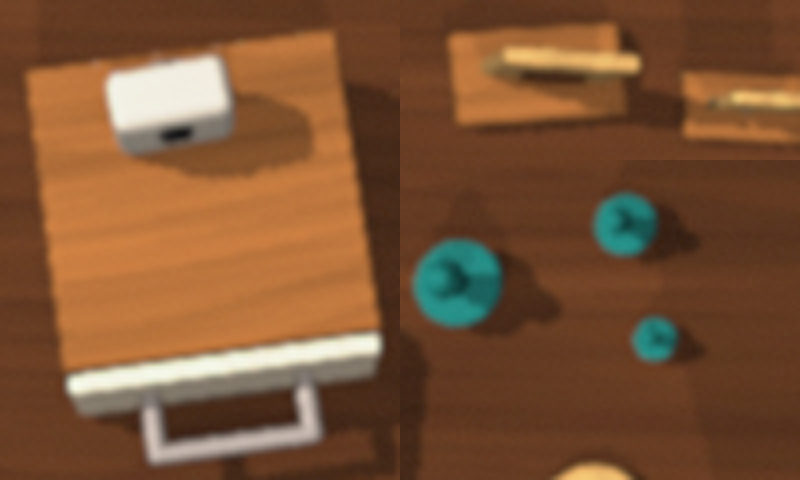

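View pics/sidec.png

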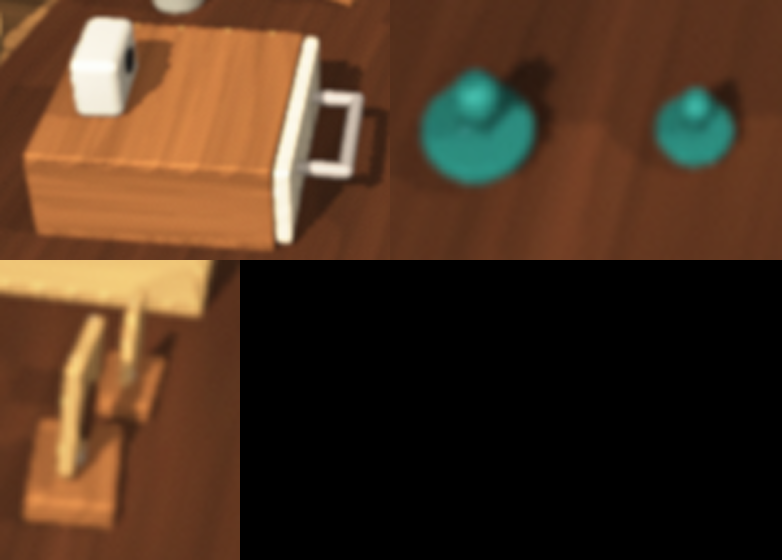

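Crops: the unit's top has corners at (28,70),(335,32),(380,335),(65,368), and the handle bar runs (152,457)–(318,438). The middle pacifier is at (625,224), the tag's edge is (504,56)–(640,65), and the foot is (447,38),(615,22),(628,110),(458,125).

Run:
```python
from h import *
def T(x,y,ox,oy,bx=0,by=0): return ((x-bx+.5)/4-.5+ox,(y-by+.5)/4-.5+oy)
def S(x,y,ox,oy,f,bx=0,by=0): return ((x-bx+.5)/f-.5+ox,(y-by+.5)/f-.5+oy)
u=[ray("top",T(*p,260,125),85) for p in [(28,70),(335,32),(380,335),(65,368)]]
print("unit",np.round(u,0).tolist(),"c",np.mean(u,0))
h=[ray("top",T(*p,260,125),49) for p in [(152,457),(318,438)]]
print("handle",np.round(h),np.mean(h,0),np.degrees(np.arctan2(*( (h[0]-h[1])[:2]))))
hs=[ray("side",S(*p,190,215,2.6),49) for p in [(357,97),(347,172)]];print("side handle",np.round(hs),np.mean(hs,0))
print("handle tri",tri(S(352,134.5,190,215,2.6),T(235,447.5,260,125)))
e=[ray("top",T(*p,400,255,400,0),110) for p in [(504,56),(640,65)]];print("tag",np.round(e),np.mean(e,0),np.degrees(np.arctan2(-(e[0]-e[1])[0],(e[0]-e[1])[1])))
es=[ray("side",S(*p,365,165,4,0,260),110) for p in [(97,318),(70,375)]];print("side tag",np.round(es),np.mean(es,0))
print("tag tri",tri(S(83.5,346.5,365,165,4,0,260),T(572,60,400,255,400,0)))
f=[ray("top",T(*p,400,255,400,0),20) for p in [(447,38),(615,22),(628,110),(458,125)]];print("foot",np.round(f),np.mean(f,0))
d=(f[0]-f[1]+f[3]-f[2]);print("yaw foot",np.degrees(np.arctan2(-d[0],d[1])),np.linalg.norm(d)/2)
print("pac",ray("top",T(625,224,140,240,400,160),15),ray("side",S(478,128,290,370,4.9057,390,0),13),tri(S(478,128,290,370,4.9057,390,0),T(625,224,140,240,400,160)))
print("teat tri",tri(S(478,90,290,370,4.9057,390,0),T(630,222,140,240,400,160)))
```

```text
unit [[795.0, 109.0, 85.0], [826.0, -88.0, 85.0], [626.0, -119.0, 85.0], [600.0, 78.0, 85.0]] c [711.62994515  -5.00131715  85.        ]
handle [[551.  23.  49.]
 [566. -82.  49.]] [558.22770288 -29.46492496  49.        ] -7.944787421879936
side handle [[572. -84.  49.]
 [553.  21.  49.]] [562.61409652 -31.69597159  49.        ]
handle tri [560.11559942 -29.16839908  49.20566252]
tag [[ 475. -290.  110.]
 [ 472. -372.  110.]] [ 473.63308763 -330.98084587  110.        ] -2.5025308892080456
side tag [[ 475. -370.  110.]
 [ 480. -287.  110.]] [ 477.68307833 -328.63686883  110.        ]
tag tri [ 476.16161169 -331.48710999  107.765644  ]
foot [[ 496. -272.   20.]
 [ 509. -381.   20.]
 [ 452. -388.   20.]
 [ 440. -279.   20.]] [ 474.23630861 -330.13415378   20.        ]
yaw foot 6.514847347672349 110.30755427023624
pac [506.09983678 288.96783583  15.        ] [508.72196458 287.80244723  13.        ] [507.17033354 289.16160357  14.88887447]
teat tri [507.89780104 282.85551727  27.41547892]
```

```bash
cat > d.py <<'E'
import sys
from h import *
from scipy.spatial.transform import Rotation as Ro
def rel(p,yaw):
    s=env.state(); R=Ro.from_euler("xyz",s["ee_rot"],degrees=True); g=Ro.from_euler("xyz",[180,0,yaw],degrees=True)
    print("t",round(s["time_s"],2),"shift",(R.inv().apply(np.array(p)-s["ee_pos"])).round(1),"turn",np.degrees((R.inv()*g).as_rotvec()).round(1),"w",round(s["gripper_width"],1))
if __name__=="__main__": a=list(map(float,sys.argv[1:])); rel(a[:3],a[3])
E
python3 -m crank '0.3 0 0 0 0 0 9.4;0.3 0 0 0 0 0 9.4;0.3 0 0 0 0 0 9.4;0.3 0 0 0 0 0 9.4;0.3 0 0 0 0 0 9.4;0.3 0 0 0 0 0 9.4;0.3 0 0 0 0 0 9.4;0.3 -49 24 5 0 0 0;0.3 -49 24 5 0 0 0;0.3 -49 24 5 0 0 0' 20
python3 -m crank '0.3 -49 24 5 0 0 0;0.3 -49 24 5 0 0 0;0.3 -49 24 5 0 0 0;0.3 -49 24 5 0 0 0;0.3 -49 24 5 0 0 0;0.3 -49 24 5 0 0 0;0.3 -49 24 5 0 0 0;0.3 -49 24 5 0 0 0;0.3 -49 24 5 0 0 0;0.3 -49 24 5 0 0 0'
python3 d.py 560 -29.3 100 98.5
```

```text
time_s: 2.45
ee_pos: [247.9, 418.3, 209.9]
ee_rot: [180.0, -0.0, 98.7]
force: [0.8, -0.0, -0.2]
gripper_width: 32.3
gripper_force: 0.0
time_s: 3.7
ee_pos: [559.4, -30.2, 159.9]
ee_rot: [180.0, -0.0, 98.7]
force: [0.2, 0.3, 0.6]
gripper_width: 31.7
gripper_force: 0.0
t 3.7 shift [ 0.8  0.6 59.9] turn [ 0.  -0.   0.2] w 31.7
```

```bash
python3 -m crank '0.3 1 0.5 40 0 0 0;0.3 0 0 40 0 0 0;0.3 0 0 39 0 0 0;0.3 0 0 0 0 0 0;1 0 0 0 0 0 0;1 0 0 0 0 0 0;1 0 0 0 0 0 0;1 0 0 0 0 0 0;1 0 0 0 0 0 0' 20
```

```text
time_s: 4.82
ee_pos: [560.5, -27.5, 42.8]
ee_rot: [179.7, 0.1, 98.7]
force: [1.8, 0.7, 6.3]
gripper_width: 11.8
gripper_force: 20.0
```

```bash
python3 -m crank '1 0 -10 0 0 0 0;1 0 -18 0 0 0 0;1 0 -18 0 0 0 0;1 0 -18 0 0 0 0;1 0 -18 0 0 0 0;1 0 -14 0 0 0 0;1 0 -6 0 0 0 0;1 0 0 0 0 0 0'; python3 -m crank '1 0 -4 0 0 0 0;1 0 -4 0 0 0 0;1 0 0 0 0 0 0'
```

```text
time_s: 5.82
ee_pos: [458.8, -44.3, 42.7]
ee_rot: [179.8, 0.2, 98.8]
force: [-0.3, -5.7, 12.2]
gripper_width: 11.6
gripper_force: 20.0
time_s: 6.2
ee_pos: [451.8, -45.4, 42.7]
ee_rot: [179.7, 0.2, 98.8]
force: [0.5, -5.0, 8.9]
gripper_width: 11.6
gripper_force: 20.0
```

```bash
for i in 1; do python3 -m crank '1 0 -4 0 0 0 0;1 0 0 0 0 0 0'; done; python3 -m crank '1 0 -4 0 0 0 0;1 0 0 0 0 0 0'
```

```text
time_s: 6.45
ee_pos: [448.0, -46.0, 42.7]
ee_rot: [179.7, 0.2, 98.8]
force: [0.8, -5.2, 10.3]
gripper_width: 11.2
gripper_force: 20.0
time_s: 6.7
ee_pos: [444.1, -46.7, 42.7]
ee_rot: [179.7, 0.2, 98.8]
force: [1.6, -4.8, 9.8]
gripper_width: 11.5
gripper_force: 20.0
```

```bash
python3 -m crank '1 0 -3 0 0 0 0;1 0 0 0 0 0 0'; python3 -m crank '1 0 -3 0 0 0 0;1 0 0 0 0 0 0'
```

```text
time_s: 6.95
ee_pos: [441.3, -47.2, 42.7]
ee_rot: [179.7, 0.2, 98.8]
force: [2.1, -5.0, 9.3]
gripper_width: 11.2
gripper_force: 20.0
time_s: 7.2
ee_pos: [438.4, -47.6, 42.7]
ee_rot: [179.7, 0.2, 98.8]
force: [1.2, -5.5, 9.8]
gripper_width: 11.8
gripper_force: 20.0
```

```bash
python3 -m crank '0.3 0 0 0 0 0 0;0.3 0 0 0 0 0 0;0.3 0 0 0 0 0 0;0.3 0 0 0 0 0 0;0.3 0 0 -30 0 0 0;0.3 0 0 -55 0 0 0;0.2 0 0 -25 0 0 0;0.2 0 0 0 0 0 0'; python3 d.py 507 289 150 98.8; python3 -c "
from h import *
print(env.state()['qpos'])"
```

```text
time_s: 8.2
ee_pos: [437.3, -46.3, 152.5]
ee_rot: [179.8, 0.1, 98.7]
force: [-0.6, 0.1, -0.6]
gripper_width: 36.4
gripper_force: 0.0
t 8.2 shift [320.9 119.5   2.6] turn [ 0.2  0.1 -0.1] w 36.4
[-7.54395078e+00  9.80673357e+00  1.12868170e+02  8.40293700e-03
  5.70726894e+01 -1.62353523e+01]
```

```bash
python3 -m crank '0 53 20 0 0 0 0;0 53 20 0 0 0 0;0 53 20 0 0 0 0;0 53 20 0 0 0 0;0 53 20 0 0 0 0;0 54 20 0 0 0 0;0 0 0 0 0 0 0'; python3 d.py 507 289 29 98.8
python3 - <<'E'
from h import *
t=grab_frame("top");s=grab_frame("side")
def cr(im,x,y,w,h,f): return cv2.resize(im[y:y+h,x:x+w],None,fx=f,fy=f,interpolation=cv2.INTER_CUBIC)
cv2.imwrite("pics/b.png",np.vstack([np.hstack([cr(t,260,125,100,150,2),cr(s,190,215,200,150,2)]),cr(s,250,350,150,75,4)]))
E
```

```text
time_s: 9.07
ee_pos: [506.2, 290.4, 148.4]
ee_rot: [-179.9, 0.0, 98.9]
force: [-0.0, -0.6, -0.7]
gripper_width: 45.7
gripper_force: 0.0
t 9.07 shift [ -1.5   0.9 119.4] turn [-0.1  0.   0.1] w 45.7
```

View pics/b.png

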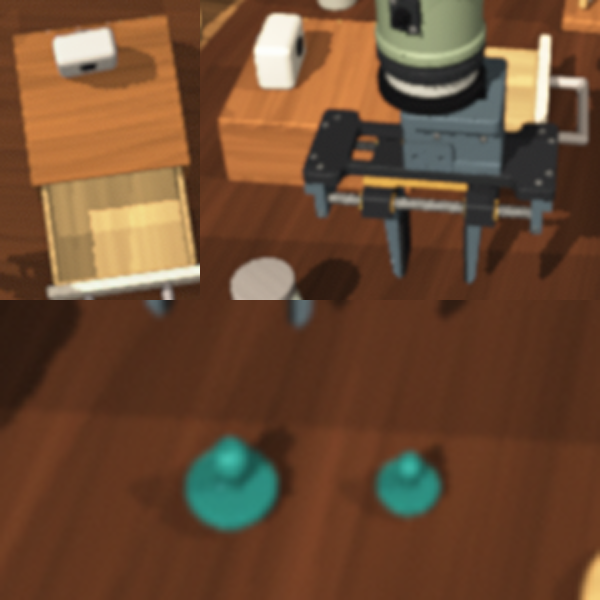

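The drawer is open with about 120 mm clear. The pacifier stands at crop (232,485) and the gripper is above it.

```bash
python3 -m crank '0 -1.5 1 45 0 0 0;0 0 0 45 0 0 0;0 0 0 30 0 0 0;0 0 0 0 0 0 0;1 0 0 0 0 0 0;1 0 0 0 0 0 0;1 0 0 0 0 0 0;1 0 0 0 0 0 0;1 0 0 0 0 0 0;1 0 0 0 0 0 0' 8
```

```text
time_s: 10.42
ee_pos: [508.6, 286.3, 31.7]
ee_rot: [179.9, -0.0, 98.7]
force: [1.0, -1.1, 4.5]
gripper_width: 16.2
gripper_force: 8.0
```

```bash
python3 -m crank '1 0 0 -10 0 0 0;1 0 0 -30 0 0 0;1 0 0 -50 0 0 0;1 0 0 -40 0 0 0;1 0 0 0 0 0 0'
python3 - <<'E'
from h import *
s=grab_frame("side");t=grab_frame("top")
e=env.state()["ee_pos"];u,v=proj("side",e).astype(int);print(u,v)
def cr(im,x,y,w,h,f): return cv2.resize(im[y:y+h,x:x+w],None,fx=f,fy=f,interpolation=cv2.INTER_CUBIC)
cv2.imwrite("pics/c.png",cr(s,u-50,v-45,100,85,6))
E
```

```text
time_s: 11.05
ee_pos: [509.3, 286.9, 164.5]
ee_rot: [179.6, -0.1, 98.7]
force: [-0.7, -1.1, -0.4]
gripper_width: 16.1
gripper_force: 8.0
307 334
```

View pics/c.png

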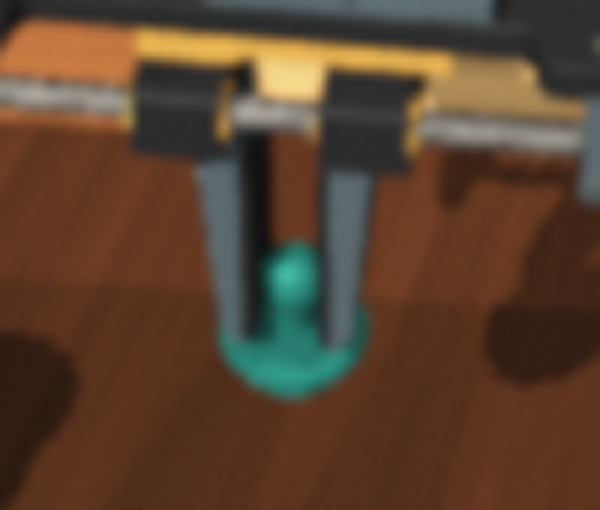

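It is held upright, with the teat at crop (292,270) and the shield level.

```bash
python3 -m crank '1 -15 0 0 0 0 0;1 -35 -1 0 0 0 0;1 -45 -1.5 0 0 0 0;1 -45 -1.5 0 0 0 0;1 -45 -1.5 0 0 0 0;1 -45 -1.5 0 0 0 0;1 -45 -1.5 0 0 0 0;1 -30 -1 0 0 0 0;1 -15 0 0 0 0 0;1 0 0 0 0 0 4'; python3 -m crank '1 0 0 0 0 0 9;1 0 0 0 0 0 10;1 0 0 0 0 0 10;1 0 0 0 0 0 10;1 0 0 0 0 0 10;1 0 0 0 0 0 10;1 0 0 0 0 0 10;1 0 0 0 0 0 10;1 0 0 0 0 0 7;1 0 0 0 0 0 0' ; python3 d.py 548 -30.5 47 8.8
python3 - <<'E'
from h import *
t=grab_frame("top");s=grab_frame("side")
def cr(im,x,y,w,h,f): return cv2.resize(im[y:y+h,x:x+w],None,fx=f,fy=f,interpolation=cv2.INTER_CUBIC)
cv2.imwrite("pics/e.png",np.hstack([cr(t,260,125,100,150,4)[:, :400],cr(s,250,215,100,150,4)]))
E
```

```text
time_s: 12.4
ee_pos: [546.2, -33.0, 159.9]
ee_rot: [-179.9, -0.0, 94.5]
force: [-0.2, -0.0, -0.5]
gripper_width: 16.1
gripper_force: 8.0
time_s: 13.65
ee_pos: [546.2, -31.5, 160.2]
ee_rot: [-180.0, 0.1, 8.8]
force: [-0.5, -0.5, -0.5]
gripper_width: 15.9
gripper_force: 8.0
t 13.65 shift [  2.1  -0.7 113.2] turn [-0.   0.1 -0. ] w 15.9
```

View pics/e.png

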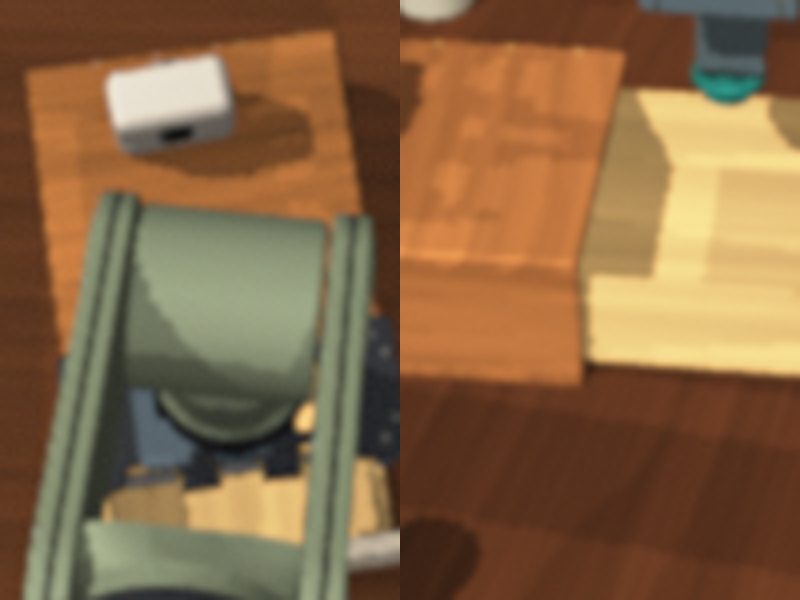

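The pacifier is still level under the gripper, at the right of the side crop (727,85), and the drawer's interior is clear below it.

```bash
python3 -m crank '1 2 0 30 0 0 0;1 0 0 35 0 0 0;1 0 0 30 0 0 0;1 0 0 13 0 0 0;1 0 0 2 0 0 0;1 0 0 0 0 0 0'; python3 -m crank '1 0 0 2.5 0 0 0;1 0 0 0 0 0 0'
```

```text
time_s: 14.5
ee_pos: [549.6, -31.5, 51.8]
ee_rot: [180.0, -0.1, 8.7]
force: [-0.7, 0.7, 0.2]
gripper_width: 16.2
gripper_force: 8.0
time_s: 14.75
ee_pos: [549.0, -31.5, 48.9]
ee_rot: [180.0, -0.1, 8.7]
force: [0.0, -0.1, -0.3]
gripper_width: 16.2
gripper_force: 8.0
```

```bash
python3 -m crank '1 0 0 2 0 0 0;1 0 0 0 0 0 0'; python3 -m crank '1 0 0 1.5 0 0 0;1 0 0 0 0 0 0'
```

```text
time_s: 15.0
ee_pos: [548.7, -31.5, 46.4]
ee_rot: [-180.0, 0.0, 8.7]
force: [0.7, -1.0, 0.3]
gripper_width: 16.4
gripper_force: 8.0
time_s: 15.25
ee_pos: [549.3, -31.8, 45.7]
ee_rot: [180.0, -0.1, 8.7]
force: [0.4, -1.1, 4.0]
gripper_width: 15.9
gripper_force: 8.0
```

```bash
python3 -m crank '0.5 0 0 -0.5 0 0 0;0.4 0 0 0 0 0 0;0.3 0 0 0 0 0 0;0.2 0 0 0 0 0 0;0.2 0 0 0 0 0 0;0.2 0 0 -15 0 0 0;0.2 0 0 -45 0 0 0;0.2 0 0 -60 0 0 0;0.2 0 0 0 0 0 0'; python3 d.py 475 -331 160 8.8; python3 -c "
from h import *
print(env.state()['qpos'].round(1))"
```

```text
time_s: 16.38
ee_pos: [552.2, -31.8, 171.6]
ee_rot: [179.8, -0.7, 8.7]
force: [-0.7, 0.4, -0.5]
gripper_width: 36.5
gripper_force: 0.0
t 16.38 shift [-121.7  284.1   10.9] turn [ 0.2 -0.7 -0.1] w 36.5
[-4.5 18.3 97.8  0.  63.2 76.8]
```

```bash
python3 -m crank '0.2 -20.3 47.4 0 0 0 0;0.2 -20.3 47.4 0 0 0 0;0.2 -20.3 47.4 0 0 0 0;0.2 -20.3 47.4 0 0 0 0;0.2 -20.3 47.4 0 0 0 0;0.2 -20.3 47.4 0 0 0 0;0.2 0 0 0 0 0 -8;0.2 0 0 0 0 0 -10;0.2 0 0 0 0 0 -10;0.2 0 0 0 0 0 -10'; python3 -m crank '0.2 0 0 0 0 0 -10;0.2 0 0 0 0 0 -10;0.2 0 0 0 0 0 -10;0.2 0 0 0 0 0 -10;0.2 0 0 0 0 0 0;0.2 0 0 0 0 0 0';python3 d.py 475 -330.5 96 87
python3 - <<'E'
from h import *
t=grab_frame("top");s=grab_frame("side")
def cr(im,x,y,w,h,f): return cv2.resize(im[y:y+h,x:x+w],None,fx=f,fy=f,interpolation=cv2.INTER_CUBIC)
cv2.imwrite("pics/f.png",np.hstack([cr(t,260,185,100,150,4),cr(s,270,200,100,150,4)]))
print(env.state()["qpos"].round(1))
for c in("top","side"): print([(np.round(d["point"]),round(d["p"],2)) for d in models.search_frame("pacifier",c)])
E
```

```text
time_s: 17.62
ee_pos: [470.8, -330.8, 165.0]
ee_rot: [-179.9, 0.0, 47.0]
force: [0.4, 0.2, -0.1]
gripper_width: 36.3
gripper_force: 0.0
time_s: 18.38
ee_pos: [471.1, -330.9, 165.2]
ee_rot: [-180.0, -0.0, 86.5]
force: [0.2, 0.9, -0.7]
gripper_width: 36.7
gripper_force: 0.0
t 18.38 shift [ 0.6  3.9 69.2] turn [-0.  -0.  -0.5] w 36.7
[-36.2  20.9  94.8   0.   64.4 -32.8]
[(array([470., 387.,  22.]), 0.94), (array([554., -27.,  26.]), 0.68), (array([437., 265.,  13.]), 0.52), (array([ 476., -302.,   17.]), 0.42)]
[(array([ 475., -311.,   80.]), 0.66), (array([463., 398.,  23.]), 0.56), (array([546., -23.,  33.]), 0.5)]
```

View pics/f.png

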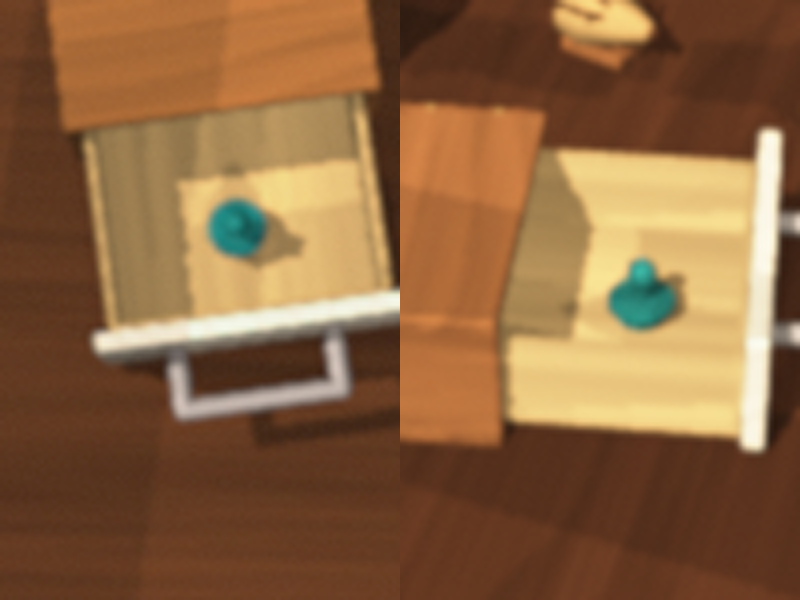

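The pacifier stands in the drawer with its teat up, at crop (237,228) from the top and (642,295) from the side. Next I'll grip the tag by its upper edge.

```bash
python3 -m crank '0.2 0.6 4 20 0 0 0;0.2 0 0 25 0 0 0;0.2 0 0 24 0 0 0;0.2 0 0 0 0 0 0;0.7 0 0 0 0 0 0;0.7 0 0 0 0 0 0;1 0 0 0 0 0 0;1 0 0 0 0 0 0;1 0 0 0 0 0 0' 10; python3 d.py 475 -330.5 96 87
```

```text
time_s: 19.7
ee_pos: [477.0, -331.2, 97.5]
ee_rot: [179.8, 0.1, 86.7]
force: [5.2, -0.3, 3.0]
gripper_width: 10.2
gripper_force: 10.0
t 19.7 shift [ 0.6 -2.   1.4] turn [ 0.2  0.1 -0.3] w 10.2
```

```bash
python3 -m crank '1 0 2.3 0 0 0 0;1 0 0 0 0 0 4;1 0 0 0 0 0 8;1 0 0 0 0 0 8;1 0 0 0 0 0 8;1 0 0 0 0 0 8;1 0 0 0 0 0 8;1 0 0 0 0 0 8;1 0 0 0 0 0 0' ; python3 -m crank '1 0 0 0 0 0 8;1 0 0 0 0 0 8;1 0 0 0 0 0 8;1 0 0 0 0 0 8;1 0 0 0 0 0 6;1 0 0 0 0 0 0'
```

```text
time_s: 20.82
ee_pos: [478.0, -331.7, 97.4]
ee_rot: [179.9, 0.0, 34.7]
force: [1.1, -1.3, 6.2]
gripper_width: 9.9
gripper_force: 10.0
time_s: 21.58
ee_pos: [478.2, -332.3, 97.4]
ee_rot: [179.8, -0.1, -3.2]
force: [2.4, -3.0, 6.2]
gripper_width: 10.3
gripper_force: 10.0
```

Forces are low; continuing the remaining ~80°.

```bash
python3 -m crank '1 0 0 0 0 0 8;1 0 0 0 0 0 8;1 0 0 0 0 0 8;1 0 0 0 0 0 8;1 0 0 0 0 0 8;1 0 0 0 0 0 8;1 0 0 0 0 0 8;1 0 0 0 0 0 8;1 0 0 0 0 0 8;1 0 0 0 0 0 0' ; python3 -m crank '1 0 0 0 0 0 6;1 0 0 0 0 0 2.5;1 0 0 0 0 0 0;1 0 0 0 0 0 0'
```

```text
time_s: 22.82
ee_pos: [477.4, -333.4, 97.4]
ee_rot: [179.9, -0.3, -75.1]
force: [0.1, -6.3, 5.6]
gripper_width: 10.2
gripper_force: 10.0
time_s: 23.32
ee_pos: [477.2, -333.4, 97.4]
ee_rot: [180.0, -0.3, -83.6]
force: [-2.3, -7.1, 5.5]
gripper_width: 10.2
gripper_force: 10.0
```

```bash
python3 -m crank '0.8 0 0 0 0 0 0;0.6 0 0 0 0 0 0;0.4 0 0 0 0 0 0;0.2 0 0 0 0 0 0;0.2 0 0 -20 0 0 0;0.2 0 0 -40 0 0 0;0.2 0 0 -50 0 0 0;0.2 0 0 0 0 0 0' ; python3 d.py 250 400 200 -83.6
```

```text
time_s: 24.32
ee_pos: [479.5, -331.9, 210.5]
ee_rot: [-179.6, -0.3, -83.8]
force: [-1.4, -0.0, -0.8]
gripper_width: 36.4
gripper_force: 0.0
t 24.32 shift [-752.5  148.8    5.4] turn [-0.4 -0.3 -0.2] w 36.4
```

```bash
R='' ; python3 -m crank '0.2 0 0 0 0 0 -10;0.2 0 0 0 0 0 -10;0.2 0 0 0 0 0 -10;0.2 0 0 0 0 0 -10;0.2 0 0 0 0 0 -10;0.2 0 0 0 0 0 -10;0.2 0 0 0 0 0 -10;0.2 0 0 0 0 0 -10;0.2 0 0 0 0 0 -10;0.2 0 0 0 0 0 -10' >/dev/null;  python3 -m crank '0.2 0 0 0 0 0 -10;0.2 0 0 0 0 0 -10;0.2 0 0 0 0 0 -10;0.2 0 0 0 0 0 -10' ; python3 d.py 250 400 210 56.4
```

```text
time_s: 26.08
ee_pos: [476.9, -330.1, 204.7]
ee_rot: [-179.8, -0.0, 56.5]
force: [0.8, 1.1, 1.1]
gripper_width: 36.7
gripper_force: 0.0
t 26.07 shift [ 484.1 -591.8   -3.1] turn [-0.2 -0.   0.1] w 36.7
```

```bash
python3 -m crank '0.2 34.5 -42.3 0 0 0 0;0.2 34.5 -42.3 0 0 0 0;0.2 34.5 -42.3 0 0 0 0;0.2 34.5 -42.3 0 0 0 0;0.2 34.5 -42.3 0 0 0 0;0.2 34.5 -42.3 0 0 0 0;0.2 34.5 -42.3 0 0 0 0' >/dev/null;  python3 -m crank '0.2 34.5 -42.3 0 0 0 0;0.2 34.5 -42.3 0 0 0 0;0.2 34.5 -42.3 0 0 0 0;0.2 34.5 -42.3 0 0 0 0;0.2 34.5 -42.3 0 0 0 0;0.2 34.5 -42.3 0 0 0 0;0.2 34.5 -42.3 0 0 0 0;0.2 0 0 0 0 0 0'
python3 - <<'E'
from h import *
t=grab_frame("top");s=grab_frame("side")
def cr(im,x,y,w,h,f): return cv2.resize(im[y:y+h,x:x+w],None,fx=f,fy=f,interpolation=cv2.INTER_CUBIC)
cv2.imwrite("pics/g.png",np.vstack([np.hstack([cr(t,400,255,100,40,4),cr(t,270,190,100,80,4)[:160]]), np.hstack([cr(s,365,165,60,75,5),cr(s,240,200,100,75,5)])[:, :800]]))
E
```

```text
time_s: 27.95
ee_pos: [252.8, 402.2, 204.9]
ee_rot: [-180.0, 0.1, 56.5]
force: [0.1, -0.3, -0.1]
gripper_width: 36.7
gripper_force: 0.0
```

View pics/g.png

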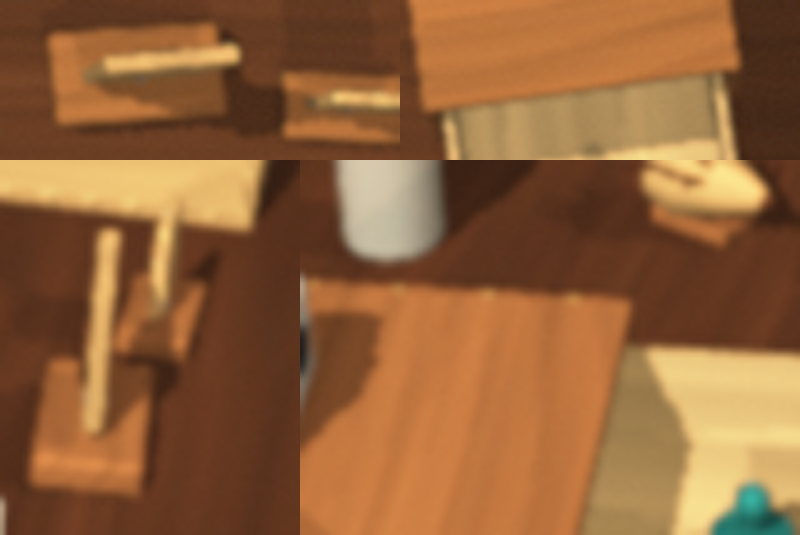

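The tag now lines up with its foot: edge (104,66)–(240,53) against foot edges of the same slope, within about 1–2°. The pacifier is still standing in the open drawer, so I'm handing in.

```bash
python3 -c "
from h import *
print(env.job_done())"
```

```text
the job is handed in; nothing more can be done
None
```

The job is handed in at about 28 s of the 72 s: the drawer is almost fully out and left open, the pacifier stands on its floor with the teat up, and the tag has been turned about 170° into line with its foot. The ring itself was never visible in the pictures, so its direction rests on the start position given in the task.

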